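# Walk the marble pastry slab home and lock it

## Task

Put the marble pastry slab back in its steel frame: it is too heavy to lift or to shove straight, so walk it in by pushing its near corners in turn, never pressing on it with more than 30 N, until it sits fully home and square against both rubber buffers at the back. Then swing the keeper bar fully shut across its front and let go, leaving everything else where it stands.

Things in the scene. Friction and masses are not known exactly. Their poses are not given: they have to be found in the camera images.
- slab: Marble pastry slab 190 (x) x 270 (y) x 36 mm, edges rounded 5 mm, 5.0 kg, on four 20 mm rubber feet at x = +-48, y = +-66 mm: underside 6 mm, top 42 mm above the worktop. Origin: centre of its footprint, on the worktop. +x points into the frame; -x is the near face that is pushed. It starts 40 to 65 mm short of home, up to 4 mm aside and 0.15 rad askew, and stays where it is left.
- slab_back_left (a point): Rear left (+x, +y) corner of the slab, 24 mm above the worktop. In the frame it is at x = 95, y = 135 mm when home.
- slab_back_right (a point): Rear right (+x, -y) corner of the slab, 24 mm above the worktop. In the frame it is at x = 95, y = -135 mm when home.
- slab_front_left (a point): Near left (-x, +y) corner of the slab, 24 mm above the worktop. The feet rub with a friction of about 0.6: shoved straight the slab needs 28 to 31 N and more; pushed along +x into the frame 25 mm in from one end of the near face only 15 to 20 N, and it then turns about a point some 75 mm beyond its centre, so its other end backs off a little.
- slab_front_right (a point): Near right (-x, -y) corner of the slab, 24 mm above the worktop. The polished stone is slippery (friction 0.25). An arm that sags as it pushes drags down on the face and makes the slab heavier; a tip that starts low and climbs the face a little as it pushes, pulling up by 3 to 5 N, eases the corner along.
- frame: Steel frame screwed to the worktop: back rail and two cheeks, 30 mm high, open towards the robot. Origin: where the slab's origin is when home, on the worktop; +x into the frame, y to the left, parallel to the slab's axes when home. Cheeks at y = +-144 mm (9 mm clearance a side) from x = 85 to 108 mm, flaring to y = +-176 mm at x = 35.
- buffer_left (a point): Centre of the free face of the left rubber buffer on the back rail, 18 mm diameter, at x = 95, y = 100 mm in the frame, 22 mm up. Each buffer is a spring of 4 N/mm with 3 mm of give, then hard.
- buffer_right (a point): The same of the right buffer, at x = 95, y = -100 mm in the frame.
- keeper (a joint): Keeper, a steel swing bar 12 mm thick, 14 mm high, underside 22.5 mm up, reaching 91 mm from its upright pivot. 0 = shut, along the frame's -y across the slab's near face at the left, 3.5 mm clear of a slab that just touches the buffers; 1.57 = open, along the frame's -x, towards the robot. Range 0 to 2.4; stays where left (about 1.5 N at the knob). From above it shuts anticlockwise.
- keeper_pivot (a point): Axis of the keeper, at x = -104.5, y = 186 mm in the frame, 45 mm above the worktop; it stands on a flat strap 3 mm high on the left of the frame.
- keeper_knob (a point): Black round upright knob near the free end of the keeper, 82 mm from the pivot, 16 mm diameter, its wide part 46 to 64 mm above the worktop, top at 66 mm; this point is on its axis, 57 mm up. To be pinched from above or pushed.
- honey_jar: The honey jar, 71 mm wide, 110 mm tall, a bystander. Origin at the centre of its underside.
- orange: The orange, 80 mm, a bystander. Origin at the centre of its underside.
- peeler: The green-handled peeler, 170 mm long, lying flat, a bystander. Origin at the centre of its underside.
- banana: The single banana, 175 mm long, a bystander. Origin at the centre of its underside.

How it is judged:
On the way, in this order (a step that is already met when the one before it is completed fails the run):
1. the slab has been walked home against both buffers while the keeper is still open (x of each of slab_back_left, slab_back_right in the frame of frame above 0.091 m and y of slab in the frame of frame between -0.012 and 0.012 m and height (world z) of slab below 0.004 m and value of joint keeper above 1 rad), for 0.2 s.
2. the keeper has been swung shut across the slab's front (value of joint keeper below 0.08 rad and x of each of slab_back_left, slab_back_right in the frame of frame above 0.091 m), for 0.2 s.
At the end, for the whole second after the job is handed in: The slab lies flat in the frame with both rear corners within 4 mm of the buffers' free faces (or pressed in), centred within 12 mm, at rest, and the keeper is shut to within 0.08 rad (all of step 2 and y of slab in the frame of frame between -0.012 and 0.012 m and height (world z) of slab below 0.004 m and linear speed of slab below 0.01 m/s); the robot touches nothing.
It fails at once if the slab is pressed with more than 30 N (contact force between any of the fingers, the arm and slab above 30 N).
It fails at once if a bystander is shifted by more than 25 mm (distance of any of honey_jar, orange, peeler, banana from where it was at the start of the episode above 0.025 m).
It also fails if it takes over 72 s, if anything falls off the work surface, if the arm or the gripper's body presses on something with over 40 N, if the wrist force passes 120 N, or if a joint passes its speed limit or range.

## Robot

A 7-joint arm with a two-finger parallel gripper is mounted at the origin on a cart in front of the work surface, level with it; the furniture and walls round the work are solid. World frame = base frame: x ahead of the robot, y to its left, z up, the work surface at z = 0. Lengths are in m, angles in rad, forces in N, time in s.
With the tool pointing down it reaches from about 0.425 to 0.925 m from the base axis. Payload 6.8 kg.
Tool frame: the origin (TCP) lies on the centre line of the jaws, within the pads' length; the fingertips stand 8 mm ahead of it and the grasp point (between the pads) lies 11 mm behind it (bot.tips_ahead is the distance from the TCP to the fingertips, in m); z points along the fingers, y is the line along which they close (so a half turn about z gives the same grasp; the last joint's range is limited). The gripper opens to 85 mm and grips with 20 to 120 N. Pads are 22 mm wide; open, the fingers measure 114 mm over their backs; the gripper's body (76 mm by 85 mm) begins 54 mm behind the grasp point. The pads swing forward as they close: fully open they stand 13 mm farther back than shut.
Start: joints at [-1.41, 0.477, 0.022, 1.555, -0.011, 1.109, -0.083], TCP at [0.179, 0.651, 0.239] pointing down, gripper open.
Joint ranges: [-2.96, 2.96], [-0.34, 2.1], [-1.41, 1.46], [0.24, 2.44], [-1.37, 4.51], [0.17, 1.92], [-2.96, 2.96]. Speed limits (rad/s): [2.39, 2.39, 3.14, 3.14, 3.14, 3.14, 3.14].

## Interface

Orientations are given as a unit quaternion [w, x, y, z].
In Python, from station import bot gives the robot as it stands.
- The arm moves only by the tool send_rows, never from a script. Its argument "deltas" is text: rows parted by semicolons, each of 4 numbers parted by spaces: the shift along the tool's x, y, z in m, then the turn about the tool's z in degrees. In form: x y z spin; .... A call has 1 to 5 rows; each row is the pose to reach, as a shift and turn from the pose commanded when the call began, along the tool's axes at that moment; what a row does not reach only later rows make up. A row lasts 1/10 s, in which the tool goes at most 50 mm and 8.59 degrees, less where a joint would pass 70% of its speed; a pose out of reach is approached as far as the arm can. A call with a gripper value outside its range is refused whole. "claw" is the opening, from 0 (shut) to 1 (fully open), set as the call begins (left out, the last holds). The fingers move at their own pace and stop on an object; "force" is the grip in N (left out, the last holds). Time passes only in rows, so rows that repeat a pose let the fingers close. It gives the time, the measured TCP pose, the force, the opening and the grip force at its end, in the units of the state.
- bot.get_obs(): the state, without advancing time (a new reading comes with each control period).
- bot.read_camera(name): name is "scene" or "top" or "wrist"; returns a dict with "img" (480x640x3 uint8, red, green, blue), "depth" (480x640 float32, m along the optical axis (not along the pixel's ray), 0 where there is no reading), "fx", "fy", "cx", "cy" (pixels), "camera_from_world" (4x4, takes a point from world to camera coordinates). Camera axes: x right, y up, looking along -z (the intrinsics and any distortion apply to the point x, -y, -z); pixel columns grow to the right and rows downward; lengths in m; the calibration is good to about 2 mm. A picture is of the moment at which its call begins.
- bot.hand_in(): hands the job in; it is judged then, once.
Trained networks look in a picture, given as the dict that the camera call returned (one of the last four; its "shot" number tells which), for a name from the list of things; names that differ only in an ending like _2 or _b are one class to them, and where a whole thing is asked for, a point or a joint stands for the part that bears it (a point fixed in the world has none). Each returns a list of dicts, best first, with "confidence" (0 to 1); they miss things now and then, are a little off and sometimes report something else, mostly with a low value. They report only what shows in the picture. A call takes as long as a camera call.
- bot.masks_of(picture, query): "mask" (480x640 bool, what is visible of it).
- bot.landmark_of(picture, query): "xyz" ([x, y, z] in m, in world coordinates, good to about 4 mm: a listed point, or the origin of a listed thing).
The state is a dict: "t": time; "q": joint angles; "joint_vel": joint speeds; "joint_torque": joint torques, N m; "eef_pos": TCP position; "tool_rot": TCP orientation; "contact_force": force on the tool from outside, world axes, zero at the start; "torque": the same for the moment, N m; "gripper_width": opening from 0.0 (shut) to 1.0 (fully open); "grasp_force": force on a finger pad.
Only numpy, scipy, OpenCV 4.12 (cv2) and the standard library are available. Lean on these libraries where they do the work, as an engineer would, in place of code of your own. Each camera call takes 0.05 s, during which the arm holds its last target. There are 200 camera calls.

## Working session

There is one attempt and no reset: what is moved stays moved. The work goes in short steps, Python scripts to look and compute and a tool call to move; the robot and the scene stay as the last step left them, time stands still between calls to the robot, and variables do not carry over. Pictures are saved under pics/ and viewed, at most 10 in all, crops included, and the job is handed in when it is done.

Besides the shell and the picture viewer there is one more tool, called after "Request:" as a command line: name --argument value ..., lists and objects as JSON in quotes. send_rows: Moves the arm, as the interface text tells. Its arguments: {"type":"object","properties":{"deltas":{"type":"string"},"claw":{"type":"number"},"force":{"type":"number"}},"required":["deltas"]}

```bash
mkdir -p pics; ls; cat > h.py <<'E'
import numpy as np, cv2
from station import bot
def pts(p):
    d=p["depth"];v,u=np.mgrid[0:480,0:640]
    c=np.stack([(u-p["cx"])/p["fx"]*d,-(v-p["cy"])/p["fy"]*d,-d,np.ones_like(d)],-1)
    return (c@np.linalg.inv(p["camera_from_world"]).T)[...,:3]
def save(p,n): cv2.imwrite("pics/"+n,p["img"][...,::-1])
E
python3 - <<'E'
from h import *
o=bot.get_obs();print({k:np.round(v,3) for k,v in o.items()})
for c in("top","scene"):
    p=bot.read_camera(c);save(p,c+"0.png");print(c,p.keys())
    for q in "slab slab_back_left slab_back_right slab_front_left slab_front_right frame buffer_left buffer_right keeper_pivot keeper_knob honey_jar orange peeler banana".split():
        r=bot.landmark_of(p,q);print(q,[(np.round(x["xyz"],4),round(x["confidence"],2)) for x in r[:2]])
E
```

```text
pics
{'t': np.float64(0.0), 'q': array([-1.41 ,  0.478,  0.022,  1.556, -0.011,  1.109, -0.083]), 'joint_vel': array([ 0.002, -0.001, -0.002, -0.001, -0.001, -0.001, -0.   ]), 'joint_torque': array([ 1.0000e-03, -5.9645e+01,  1.6080e+00, -2.8120e+01,  1.3000e-02,
        9.0000e-03,  0.0000e+00]), 'eef_pos': array([0.179, 0.65 , 0.238]), 'tool_rot': array([-0.   ,  0.134,  0.991, -0.001]), 'contact_force': array([-0.241,  0.466, -0.169]), 'torque': array([ 0.01 , -0.045, -0.05 ]), 'grasp_force': np.float64(0.0), 'gripper_width': np.float64(1.0)}
top dict_keys(['img', 'depth', 'fx', 'fy', 'cx', 'cy', 'camera_from_world', 'shot'])
slab [(array([ 0.5491, -0.2888, -0.0024]), 0.74)]
slab_back_left [(array([ 0.6925, -0.2048,  0.0259]), 0.76)]
slab_back_right [(array([ 0.5794, -0.4503,  0.0259]), 0.91)]
slab_front_left [(array([ 0.5143, -0.1284,  0.0274]), 0.8), (array([ 0.6648, -0.4191,  0.0218]), 0.21)]
slab_front_right [(array([ 0.4081, -0.3786,  0.0246]), 0.92)]
frame []
buffer_left [(array([ 0.7178, -0.2289,  0.019 ]), 0.83)]
buffer_right [(array([ 0.665 , -0.4243,  0.0162]), 0.65), (a
[... 890 characters left out ...]
0.22)]
slab_front_right [(array([ 0.4084, -0.3758,  0.026 ]), 0.76)]
frame []
buffer_left [(array([ 0.7204, -0.2294,  0.0184]), 0.91), (array([ 0.4855, -0.0465,  0.061 ]), 0.43)]
buffer_right [(array([ 0.6676, -0.426 ,  0.0227]), 0.76)]
keeper_pivot [(array([ 0.5504, -0.0935,  0.0447]), 0.83)]
keeper_knob [(array([ 0.5471, -0.0955,  0.0439]), 0.72), (array([ 0.5488, -0.2894,  0.002 ]), 0.26)]
honey_jar [(array([ 0.5839, -0.4483,  0.0205]), 0.72), (array([0.4945, 0.1654, 0.0007]), 0.68)]
orange [(array([ 0.38  , -0.5045, -0.0007]), 0.77), (array([ 4.511e-01, -5.848e-01, -4.000e-04]), 0.31)]
peeler [(array([ 0.4834,  0.3156, -0.0046]), 0.77)]
banana [(array([ 0.4488, -0.5856, -0.0015]), 0.91)]
```

View pics/top0.png

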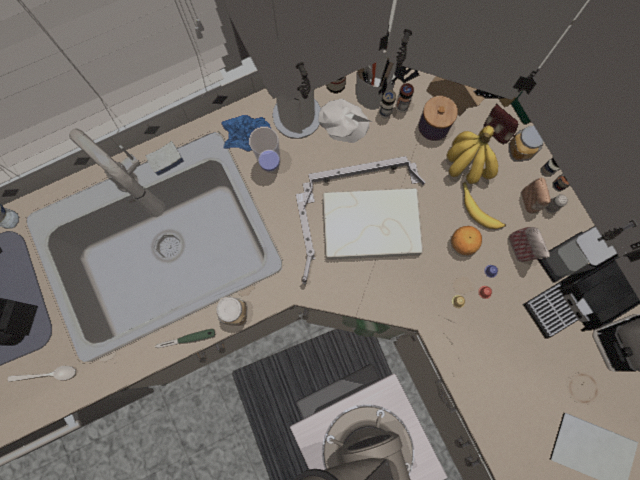

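View pics/scene0.png

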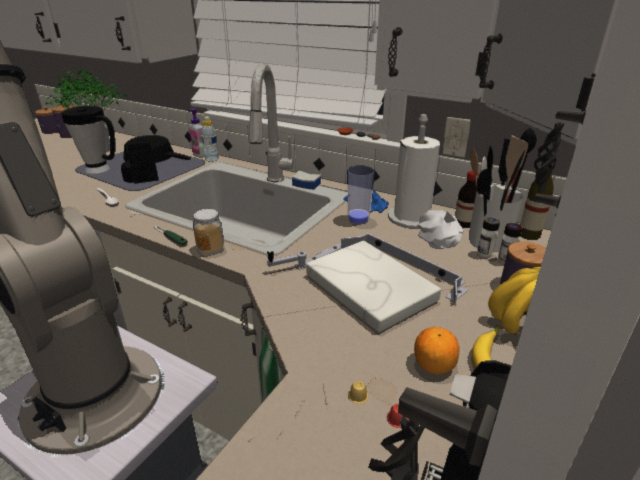

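```bash
cat >> h.py <<'E'
# frame fit & slab pose
def fit(L,W):
    L=np.array(L);W=np.array(W);lm,wm=L.mean(0),W.mean(0);a,b=L-lm,W-wm
    th=np.arctan2((a[:,0]*b[:,1]-a[:,1]*b[:,0]).sum(),(a*b).sum())
    R=np.array([[np.cos(th),-np.sin(th)],[np.sin(th),np.cos(th)]]);t=wm-R@lm
    return th,t,np.round(1000*(a@R.T-b),1)
E
python3 - <<'E'
from h import *
th,t,r=fit([[.095,.1],[.095,-.1],[-.1045,.186]],[[.719,-.229],[.6665,-.425],[.55,-.095]]);print("frame",th,t,r)
th2,t2,r=fit([[.095,.135],[.095,-.135],[-.095,.135],[-.095,-.135]],[[.6915,-.205],[.582,-.4515],[.516,-.130],[.408,-.377]]);print("slab",th2,t2,r)
p=bot.read_camera("top");P=pts(p)
m=(P[...,2]>.037)&(P[...,2]<.047)&(P[...,0]>.38)&(P[...,0]<.75)&(P[...,1]<-.11)&(P[...,1]>-.48)
m=cv2.morphologyEx(m.astype(np.uint8),cv2.MORPH_OPEN,np.ones((5,5)))
n,l,s,c=cv2.connectedComponentsWithStats(m);k=1+s[1:,4].argmax();print(s[k])
X=P[l==k][:,:2].astype(np.float32)*1000;print("z",P[l==k][:,2].mean());print(cv2.minAreaRect(X))
mk=bot.masks_of(p,"slab");print([(x["confidence"],x["mask"].sum()) for x in mk])
E
```

```text
frame -0.26674664389615343 [ 0.60133175 -0.3019615 ] [[ 0.3 -1.5]
 [ 0.1  1.5]
 [-0.4  0. ]]
slab -0.41149831849551355 [ 0.549375 -0.290875] [[-1.1 -0.1]
 [ 0.4 -1.1]
 [ 0.3  0.9]
 [ 0.3  0.4]]
[369 246   8   8  58]
z 0.04146051309341908
((478.29925537109375, -254.67803955078125), (21.23971176147461, 20.77224349975586), 65.81700897216797)
[(0.9, np.int64(6420))]
```

The top view shows the slab at about (372,223), askew in the frame. The keeper is open at about (305,280), and the jar is at (232,310). The tool axes already line up with the frame: frame +x is tool −x, and y matches. The slab sits at about (-53, -3) mm with a yaw of -0.145, so I'll push the right corner first.

Request:
send_rows --deltas "-0.143 -0.116 0 0;-0.143 -0.116 0 0;-0.143 -0.116 0 0;-0.143 -0.116 0 0;-0.143 -0.116 0 0" --claw 0 --force 60

```text
t: 2.1
eef_pos: [0.2911, 0.496, 0.2397]
tool_rot: [0.001, 0.138, 0.99, -0.001]
contact_force: [0.7, -0.5, 0.0]
gripper_width: 0.142
grasp_force: 0.0
```

Request:
send_rows --deltas "-0.143 -0.116 0 0;-0.143 -0.116 0 0;-0.143 -0.116 0 0;-0.143 -0.116 0 0;-0.143 -0.116 0 0"

```text
t: 2.6
eef_pos: [0.3968, 0.3466, 0.2397]
tool_rot: [0.001, 0.138, 0.99, -0.0]
contact_force: [-0.4, -0.3, 1.0]
gripper_width: -0.001
grasp_force: 0.0
```

Request:
send_rows --deltas "-0.143 -0.116 0 0;-0.143 -0.116 0 0;-0.143 -0.116 0 0;-0.143 -0.116 0 0;-0.143 -0.116 0 0"

```text
t: 3.1
eef_pos: [0.5032, 0.1972, 0.2396]
tool_rot: [0.001, 0.138, 0.99, -0.001]
contact_force: [-1.1, 0.3, -0.3]
gripper_width: 0.0
grasp_force: 0.0
```

```bash
cat >> h.py <<'E'
TH=-0.2667;T0=np.array([.6013,-.302]);RF=np.array([[np.cos(TH),-np.sin(TH)],[np.sin(TH),np.cos(TH)]])
def fr(w): return RF.T@(np.array(w)[:2]-T0)
def where():
    o=bot.get_obs();q=o["tool_rot"]
    print("t",round(float(o["t"]),2),"frame mm",np.round(1000*fr(o["eef_pos"]),1),"z",round(1000*o["eef_pos"][2],1),"F frame",np.round(RF.T@o["contact_force"][:2],1),round(o["contact_force"][2],1),"rot",np.round(q,3),"q",np.round(o["q"],2))
E
python3 -c "
from h import *
where()"
```

```text
t 3.1 frame mm [-226.2  455.7] z 239.6 F frame [-1.2  0. ] -0.3 rot [ 0.001  0.138  0.99  -0.001] q [-0.7   0.26  0.25  1.89 -0.07  1.    0.88]
```

Request:
send_rows --deltas "-0.012 -0.182 0 0;-0.012 -0.182 0 0;-0.012 -0.182 0 0;-0.012 -0.182 0 0;-0.012 -0.182 0 0"

```text
t: 3.6
eef_pos: [0.4627, 0.0197, 0.2395]
tool_rot: [-0.0, 0.137, 0.991, -0.0]
contact_force: [-0.2, 0.9, 0.1]
gripper_width: 0.003
grasp_force: 0.0
```

Request:
send_rows --deltas "-0.012 -0.182 0 0;-0.012 -0.182 0 0;-0.012 -0.182 0 0;-0.012 -0.182 0 0;-0.012 -0.182 0 0"

```text
t: 4.1
eef_pos: [0.4267, -0.1585, 0.2397]
tool_rot: [0.001, 0.136, 0.991, -0.0]
contact_force: [-0.7, 0.0, -0.2]
gripper_width: -0.001
grasp_force: 0.0
```

Request:
send_rows --deltas "-0.012 -0.182 0 0;-0.012 -0.182 0 0;-0.012 -0.182 0 0;-0.012 -0.182 0 0;-0.012 -0.182 0 0"

```text
t: 4.6
eef_pos: [0.3905, -0.3373, 0.2396]
tool_rot: [0.0, 0.136, 0.991, -0.001]
contact_force: [1.3, -0.4, -0.8]
gripper_width: 0.008
grasp_force: 0.0
```

```bash
python3 -c "
from h import *
where()"
```

```text
t 4.6 frame mm [-194.1  -89.6] z 239.6 F frame [ 1.3 -0.1] -0.8 rot [ 0.     0.136  0.991 -0.001] q [ 0.05  0.24  0.64  1.97 -0.17  0.99  2.07]
```

Request:
send_rows --deltas "0 0 0.05 0;0 0 0.1 0;0 0 0.15 0;0 0 0.195 0;0 0 0.217 0"

```text
t: 5.1
eef_pos: [0.3908, -0.33, 0.0183]
tool_rot: [-0.002, 0.132, 0.991, 0.002]
contact_force: [0.1, -0.1, -0.0]
gripper_width: 0.002
grasp_force: 0.0
```

Request:
send_rows --deltas "-0.005 0 0 0;-0.008 0 0 0;-0.01 0 0 0;-0.012 0 0 0;-0.014 0 0 0"

```text
t: 5.6
eef_pos: [0.4047, -0.3386, 0.0235]
tool_rot: [0.001, 0.134, 0.991, -0.0]
contact_force: [0.5, 0.5, -0.1]
gripper_width: -0.001
grasp_force: 0.0
```

Request:
send_rows --deltas "-0.002 0 0 0;-0.003 0 0 0;-0.004 0 0 0;-0.005 0 0 0;-0.006 0 0 0"

```text
t: 6.1
eef_pos: [0.4094, -0.3399, 0.0222]
tool_rot: [-0.0, 0.134, 0.991, 0.0]
contact_force: [0.0, -0.6, 0.5]
gripper_width: -0.0
grasp_force: 0.0
```

```bash
python3 -c "
from h import *
where()"
```

```text
t 6.1 frame mm [-175.1  -87.2] z 22.2 F frame [ 0.2 -0.6] 0.5 rot [-0.     0.134  0.991  0.   ] q [ 0.24  0.6   0.44  2.07 -0.47  0.56  2.31]
```

Request:
send_rows --deltas "-0.001 0 0.003 0;-0.002 0 0.004 0;-0.003 0 0.004 0;-0.004 0 0.004 0;-0.005 0 0.004 0"

```text
t: 6.6
eef_pos: [0.4112, -0.3403, 0.0176]
tool_rot: [-0.003, 0.135, 0.991, 0.001]
contact_force: [-8.9, 2.9, 4.2]
gripper_width: 0.002
grasp_force: 4.7
```

Request:
send_rows --deltas "-0.001 0 0 0;-0.002 0 0 0;-0.003 0 0 0;-0.004 0 -0.001 0;-0.005 0 -0.001 0"

```text
t: 7.1
eef_pos: [0.4115, -0.3404, 0.0175]
tool_rot: [-0.006, 0.136, 0.991, 0.002]
contact_force: [-17.7, 3.7, 4.8]
gripper_width: 0.005
grasp_force: 8.9
```

Request:
send_rows --deltas "0 0 -0.002 0;0 0 -0.004 0;0 0 -0.006 0;-0.001 0 -0.007 0;-0.001 0 -0.008 0"

```text
t: 7.6
eef_pos: [0.4137, -0.3395, 0.0248]
tool_rot: [-0.006, 0.135, 0.991, 0.003]
contact_force: [-10.7, 4.0, -5.1]
gripper_width: 0.001
grasp_force: 5.7
```

Request:
send_rows --deltas "-0.001 0 -0.0005 0;-0.003 0 -0.001 0;-0.005 0 -0.0015 0;-0.007 0 -0.002 0;-0.009 0 -0.0025 0"

```text
t: 8.1
eef_pos: [0.4188, -0.3431, 0.0268]
tool_rot: [-0.008, 0.136, 0.991, 0.003]
contact_force: [-19.0, 1.9, -2.5]
gripper_width: 0.003
grasp_force: 9.1
```

```bash
python3 -c "
from h import *
where()"
```

```text
t 8.1 frame mm [-165.2  -87.7] z 26.8 F frame [-18.8  -3.2] -2.5 rot [-0.008  0.136  0.991  0.003] q [ 0.22  0.61  0.45  2.04 -0.45  0.61  2.28]
```

Request:
send_rows --deltas "-0.002 0 -0.0005 0;-0.004 0 -0.001 0;-0.006 0 -0.0015 0;-0.008 0 -0.002 0;-0.010 0 -0.0025 0"

```text
t: 8.6
eef_pos: [0.4272, -0.3466, 0.0292]
tool_rot: [-0.009, 0.137, 0.991, 0.002]
contact_force: [-21.7, -0.5, -2.7]
gripper_width: 0.001
grasp_force: 9.9
```

Request:
send_rows --deltas "-0.002 0 -0.0004 0;-0.004 0 -0.0008 0;-0.006 0 -0.0012 0;-0.008 0 -0.0016 0;-0.010 0 -0.002 0"

```text
t: 9.1
eef_pos: [0.4361, -0.3502, 0.031]
tool_rot: [-0.009, 0.137, 0.991, 0.002]
contact_force: [-22.4, -2.4, -5.0]
gripper_width: 0.0
grasp_force: 10.5
```

```bash
python3 -c "
from h import *
where()"
```

```text
t 9.1 frame mm [-146.7  -90. ] z 31.0 F frame [-21.   -8.2] -5.0 rot [-0.009  0.137  0.991  0.002] q [ 0.21  0.63  0.46  1.99 -0.45  0.64  2.26]
```

Request:
send_rows --deltas "-0.002 -0.002 -0.0002 0;-0.004 -0.003 -0.0005 0;-0.006 -0.004 -0.0008 0;-0.008 -0.005 -0.0012 0;-0.010 -0.006 -0.0016 0"

```text
t: 9.6
eef_pos: [0.4452, -0.3584, 0.0325]
tool_rot: [-0.009, 0.136, 0.991, 0.002]
contact_force: [-19.9, -2.2, -7.3]
gripper_width: -0.001
grasp_force: 9.3
```

```bash
cat >> h.py <<'E'
def slab(cams=("top","scene")):
    L=dict(slab_back_left=[.095,.135],slab_back_right=[.095,-.135],slab_front_left=[-.095,.135],slab_front_right=[-.095,-.135])
    A=[];B=[]
    for c in cams:
        p=bot.read_camera(c)
        for q in L:
            r=bot.landmark_of(p,q)
            if r and r[0]["confidence"]>.4: A.append(L[q]);B.append(fr(r[0]["xyz"]))
    th,t,r=fit(A,B);R=np.array([[np.cos(th),-np.sin(th)],[np.sin(th),np.cos(th)]])
    print("slab yaw %.3f"%th,"xy",np.round(t*1000,1),"BL,BR x",*[np.round((R@L[q]+t)[0]*1000,1) for q in list(L)[:2]],"resid",np.abs(r).max(),len(A))
E
python3 -c "
from h import *
where();slab()"
```

```text
t 9.6 frame mm [-135.7  -95.5] z 32.5 F frame [-18.6  -7.4] -7.3 rot [-0.009  0.136  0.991  0.002] q [ 0.22  0.64  0.47  1.96 -0.45  0.66  2.26]
slab yaw 0.081 xy [-34.9  -8.2] BL,BR x 48.9 70.7 resid 4.5 7
```

Request:
send_rows --deltas "0.02 0 0 0;0.045 0.01 0.005 0;0.045 0.06 0.014 0;0.045 0.11 0.016 0;0.045 0.15 0.016 0"

```text
t: 10.6
eef_pos: [0.4531, -0.2001, 0.0196]
tool_rot: [0.0, 0.134, 0.991, 0.0]
contact_force: [1.3, -0.8, -0.6]
gripper_width: -0.002
grasp_force: 0.0
```

Request:
send_rows --deltas "0 0.03 0 0;0 0.03 0 0;-0.004 0.03 0 0;-0.006 0.03 0 0;-0.008 0.03 0 0"

```text
t: 11.1
eef_pos: [0.4682, -0.1772, 0.0201]
tool_rot: [0.0, 0.135, 0.991, -0.0]
contact_force: [-0.2, -0.9, 0.0]
gripper_width: -0.002
grasp_force: 0.0
```

```bash
python3 -c "
from h import *
where();slab()"
```

```text
t 11.1 frame mm [-161.2   85.3] z 20.1 F frame [ 0.1 -1. ] 0.0 rot [ 0.     0.135  0.991 -0.   ] q [-0.12  0.58  0.45  2.14 -0.5   0.52  2.01]
slab yaw 0.089 xy [-35.2  -9.5] BL,BR x 47.4 71.3 resid 3.9 7
```

Request:
send_rows --deltas "-0.004 0 0.003 0;-0.007 0 0.003 0;-0.009 0 0.003 0;-0.011 0 0.003 0;-0.013 0 0.002 0"

```text
t: 12.1
eef_pos: [0.4781, -0.1783, 0.0171]
tool_rot: [-0.003, 0.134, 0.991, 0.001]
contact_force: [-7.5, 1.5, -2.9]
gripper_width: 0.001
grasp_force: 3.6
```

Request:
send_rows --deltas "-0.002 0.001 -0.001 0;-0.004 0.002 -0.002 0;-0.006 0.003 -0.003 0;-0.008 0.004 -0.004 0;-0.010 0.006 -0.005 0"

```text
t: 12.6
eef_pos: [0.485, -0.1746, 0.0206]
tool_rot: [-0.006, 0.134, 0.991, 0.001]
contact_force: [-12.6, 1.3, -5.9]
gripper_width: -0.0
grasp_force: 5.7
```

```bash
python3 -c "
from h import *
where()"
```

```text
t 12.6 frame mm [-145.7   92.2] z 20.6 F frame [-12.6  -2. ] -5.9 rot [-0.006  0.134  0.991  0.001] q [-0.14  0.6   0.46  2.1  -0.49  0.56  1.98]
```

Request:
send_rows --deltas "-0.002 0.001 -0.0004 0;-0.004 0.002 -0.0008 0;-0.006 0.003 -0.0012 0;-0.008 0.004 -0.0016 0;-0.010 0.005 -0.002 0"

```text
t: 13.1
eef_pos: [0.4953, -0.1706, 0.0221]
tool_rot: [-0.008, 0.134, 0.991, 0.002]
contact_force: [-11.9, 6.5, -5.6]
gripper_width: -0.004
grasp_force: 6.8
```

Request:
send_rows --deltas "-0.002 0.001 -0.0004 0;-0.004 0.002 -0.0008 0;-0.006 0.003 -0.0012 0;-0.008 0.004 -0.0016 0;-0.010 0.005 -0.002 0"

```text
t: 13.6
eef_pos: [0.5056, -0.1673, 0.0236]
tool_rot: [-0.009, 0.133, 0.991, 0.003]
contact_force: [-13.1, 9.0, -5.7]
gripper_width: 0.0
grasp_force: 7.5
```

```bash
python3 -c "
from h import *
where();slab()"
```

```text
t 13.6 frame mm [-127.8  104.7] z 23.6 F frame [-15.    5.2] -5.7 rot [-0.009  0.133  0.991  0.003] q [-0.16  0.61  0.47  2.06 -0.49  0.6   1.96]
slab yaw -0.045 xy [-25.7  -4. ] BL,BR x 75.3 63.1 resid 4.1 6
```

Request:
send_rows --deltas "-0.002 0.001 -0.0004 0;-0.004 0.002 -0.0008 0;-0.006 0.003 -0.0012 0;-0.008 0.004 -0.0016 0;-0.009 0.004 -0.002 0"

```text
t: 14.6
eef_pos: [0.5157, -0.1651, 0.0255]
tool_rot: [-0.009, 0.133, 0.991, 0.003]
contact_force: [-12.6, 9.6, -5.6]
gripper_width: -0.001
grasp_force: 7.7
```

```bash
python3 -c "
from h import *
where();slab()"
```

```text
t 14.6 frame mm [-118.6  109.5] z 25.5 F frame [-14.7   5.9] -5.6 rot [-0.009  0.133  0.991  0.003] q [-0.16  0.62  0.47  2.03 -0.49  0.61  1.95]
slab yaw 0.006 xy [-82.1 114.4] BL,BR x 12.2 13.7 resid 590.9 6
```

Request:
send_rows --deltas "0.02 0 0 0;0.05 -0.01 0.003 0;0.05 -0.06 0.008 0;0.05 -0.11 0.009 0;0.05 -0.155 0.009 0"

```text
t: 15.6
eef_pos: [0.4339, -0.3082, 0.02]
tool_rot: [0.0, 0.134, 0.991, -0.0]
contact_force: [1.1, -0.4, 0.0]
gripper_width: -0.002
grasp_force: 0.0
```

Request:
send_rows --deltas "0 -0.035 0 0;0 -0.044 0 0;-0.004 -0.044 0 0;-0.008 -0.044 0 0;-0.012 -0.044 0 0"

```text
t: 16.1
eef_pos: [0.4357, -0.3499, 0.0197]
tool_rot: [0.0, 0.133, 0.991, 0.001]
contact_force: [-0.8, 0.4, -0.2]
gripper_width: -0.006
grasp_force: 0.0
```

```bash
sed -i 's/    th,t,r=fit(A,B);R=/    A=np.array(A);B=np.array(B);D=B-A;k=np.abs(D-np.median(D,0)).max(1)<.04;A=A[k];B=B[k]\n&/' h.py; python3 -c "
from h import *
where();slab()"
```

```text
t 16.1 frame mm [-147.1  -89.9] z 19.7 F frame [-0.8  0.1] -0.2 rot [0.    0.133 0.991 0.001] q [ 0.23  0.64  0.44  2.01 -0.47  0.6   2.29]
slab yaw -0.115 xy [-22.9  -1.2] BL,BR x 87.0 55.9 resid 3.1 3
```

Request:
send_rows --deltas "-0.003 0 0.003 0;-0.006 0 0.003 0;-0.008 0 0.003 0;-0.010 0 0.0025 0;-0.012 0 0.0015 0"

```text
t: 17.1
eef_pos: [0.4432, -0.3542, 0.0175]
tool_rot: [-0.002, 0.134, 0.991, 0.001]
contact_force: [-7.7, 1.8, -3.5]
gripper_width: -0.0
grasp_force: 3.8
```

Request:
send_rows --deltas "-0.002 0 -0.001 0;-0.004 0 -0.002 0;-0.006 0 -0.003 0;-0.008 -0.001 -0.004 0;-0.010 -0.001 -0.005 0"

```text
t: 17.6
eef_pos: [0.4472, -0.3565, 0.0207]
tool_rot: [-0.007, 0.135, 0.991, 0.002]
contact_force: [-15.1, 1.0, -5.3]
gripper_width: 0.003
grasp_force: 7.3
```

```bash
python3 -c "
from h import *
where()"
```

```text
t 17.6 frame mm [-134.3  -93.2] z 20.7 F frame [-14.8  -3. ] -5.3 rot [-0.007  0.135  0.991  0.002] q [ 0.23  0.66  0.45  1.97 -0.46  0.63  2.27]
```

Request:
send_rows --deltas "-0.002 0 -0.0004 0;-0.004 -0.001 -0.0008 0;-0.006 -0.001 -0.0012 0;-0.008 -0.002 -0.0016 0;-0.010 -0.002 -0.002 0"

```text
t: 18.1
eef_pos: [0.4542, -0.3627, 0.0225]
tool_rot: [-0.008, 0.136, 0.991, 0.002]
contact_force: [-19.6, -2.8, -3.4]
gripper_width: -0.004
grasp_force: 9.1
```

Request:
send_rows --deltas "-0.002 0 -0.0004 0;-0.004 -0.001 -0.0008 0;-0.006 -0.001 -0.0012 0;-0.008 -0.002 -0.0016 0;-0.010 -0.002 -0.002 0"

```text
t: 18.6
eef_pos: [0.4625, -0.3679, 0.0243]
tool_rot: [-0.008, 0.137, 0.991, 0.001]
contact_force: [-19.6, -2.2, -6.1]
gripper_width: 0.003
grasp_force: 9.4
```

```bash
python3 -c "
from h import *
where();slab()"
```

```text
t 18.6 frame mm [-116.5 -100.1] z 24.3 F frame [-18.3  -7.3] -6.1 rot [-0.008  0.137  0.991  0.001] q [ 0.23  0.68  0.46  1.92 -0.46  0.67  2.26]
slab yaw 0.029 xy [-10.8  -5.9] BL,BR x 80.2 88.1 resid 2.8 7
```

Request:
send_rows --deltas "-0.002 -0.001 -0.0006 0;-0.004 -0.002 -0.001 0;-0.006 -0.003 -0.0014 0;-0.007 -0.004 -0.0018 0;-0.008 -0.005 -0.002 0"

```text
t: 19.6
eef_pos: [0.4702, -0.3743, 0.0263]
tool_rot: [-0.008, 0.136, 0.991, 0.001]
contact_force: [-15.4, -1.5, -7.0]
gripper_width: -0.001
grasp_force: 7.8
```

```bash
python3 -c "
from h import *
where();slab()"
```

```text
t 19.6 frame mm [-107.4 -104.3] z 26.3 F frame [-14.4  -5.4] -7.0 rot [-0.008  0.136  0.991  0.001] q [ 0.23  0.69  0.46  1.89 -0.45  0.68  2.26]
slab yaw 0.087 xy [-6.1 -8.9] BL,BR x 76.7 100.3 resid 3.6 6
```

Request:
send_rows --deltas "0.02 0 0 0;0.042 0.01 0.003 0;0.042 0.06 0.008 0;0.042 0.11 0.012 0;0.042 0.15 0.013 0"

```text
t: 20.6
eef_pos: [0.4798, -0.2165, 0.0162]
tool_rot: [0.0, 0.134, 0.991, 0.0]
contact_force: [0.7, 0.0, 1.0]
gripper_width: -0.002
grasp_force: 0.0
```

Request:
send_rows --deltas "0 0.036 0 0;-0.003 0.038 0 0;-0.005 0.038 0 0;-0.007 0.038 0 0;-0.009 0.038 0 0"

```text
t: 21.1
eef_pos: [0.4976, -0.1867, 0.0166]
tool_rot: [0.0, 0.135, 0.991, -0.0]
contact_force: [0.7, 0.2, 1.7]
gripper_width: 0.003
grasp_force: 0.0
```

```bash
python3 -c "
from h import *
where();slab()"
```

```text
t 21.1 frame mm [-130.4   83.8] z 16.6 F frame [0.6 0.4] 1.7 rot [ 0.     0.135  0.991 -0.   ] q [-0.11  0.62  0.45  2.07 -0.5   0.56  2.  ]
slab yaw 0.088 xy [-7. -9.] BL,BR x 75.8 99.5 resid 3.6 6
```

Request:
send_rows --deltas "-0.004 0 0 0;-0.007 0.001 0 0;-0.010 0.002 -0.001 0;-0.012 0.003 -0.002 0;-0.014 0.004 -0.003 0"

```text
t: 22.1
eef_pos: [0.5061, -0.1844, 0.0174]
tool_rot: [-0.006, 0.135, 0.991, 0.0]
contact_force: [-11.2, 0.3, -4.1]
gripper_width: -0.003
grasp_force: 5.6
```

Request:
send_rows --deltas "-0.002 0.001 -0.0006 0;-0.004 0.002 -0.0012 0;-0.006 0.003 -0.0018 0;-0.008 0.004 -0.0024 0;-0.010 0.006 -0.003 0"

```text
t: 22.6
eef_pos: [0.5165, -0.1796, 0.0196]
tool_rot: [-0.007, 0.134, 0.991, 0.001]
contact_force: [-11.9, 1.7, -5.8]
gripper_width: 0.0
grasp_force: 5.9
```

```bash
python3 -c "
from h import *
where()"
```

```text
t 22.6 frame mm [-114.1   95.7] z 19.6 F frame [-11.9  -1.5] -5.8 rot [-0.007  0.134  0.991  0.001] q [-0.13  0.64  0.46  2.03 -0.49  0.6   1.97]
```

Request:
send_rows --deltas "-0.002 0.001 -0.0004 0;-0.004 0.003 -0.0008 0;-0.006 0.005 -0.0012 0;-0.007 0.006 -0.0016 0;-0.008 0.007 -0.002 0"

```text
t: 23.1
eef_pos: [0.5262, -0.1749, 0.0216]
tool_rot: [-0.007, 0.134, 0.991, 0.001]
contact_force: [-11.8, 1.8, -6.2]
gripper_width: -0.004
grasp_force: 6.2
```

```bash
python3 -c "
from h import *
where();slab()"
```

```text
t 23.1 frame mm [-106.   102.8] z 21.6 F frame [-11.8  -1.4] -6.2 rot [-0.007  0.134  0.991  0.001] q [-0.15  0.64  0.47  2.01 -0.49  0.62  1.95]
slab yaw -0.020 xy [-1.1 -3.3] BL,BR x 96.7 91.2 resid 5.0 7
```

Request:
send_rows --deltas "-0.001 0 -0.0004 0;-0.002 0.001 -0.0008 0;-0.003 0.001 -0.0012 0;-0.004 0.002 -0.0014 0;-0.004 0.002 -0.0014 0"

```text
t: 24.1
eef_pos: [0.5283, -0.1737, 0.0221]
tool_rot: [-0.009, 0.134, 0.991, 0.002]
contact_force: [-15.1, 2.1, -8.0]
gripper_width: 0.0
grasp_force: 7.5
```

```bash
python3 -c "
from h import *
where();slab()"
```

```text
t 24.1 frame mm [-104.3  104.6] z 22.1 F frame [-15.1  -2. ] -8.0 rot [-0.009  0.134  0.991  0.002] q [-0.15  0.65  0.47  2.   -0.49  0.63  1.95]
slab yaw -0.028 xy [-0.2 -3.3] BL,BR x 98.5 91.0 resid 4.3 7
```

Request:
send_rows --deltas "0.015 0 0 0;0.03 -0.01 0.002 0;0.03 -0.06 0.006 0;0.03 -0.11 0.008 0;0.03 -0.155 0.008 0"

```text
t: 25.1
eef_pos: [0.4671, -0.3194, 0.0177]
tool_rot: [0.0, 0.134, 0.991, -0.0]
contact_force: [0.5, -0.3, 0.2]
gripper_width: 0.0
grasp_force: 0.0
```

Request:
send_rows --deltas "0 -0.035 0 0;0 -0.043 0 0;-0.003 -0.043 0 0;-0.006 -0.043 0 0;-0.008 -0.043 0 0"

```text
t: 25.6
eef_pos: [0.4654, -0.3589, 0.0175]
tool_rot: [0.0, 0.132, 0.991, 0.001]
contact_force: [0.0, -0.2, 0.4]
gripper_width: -0.001
grasp_force: 0.0
```

```bash
python3 -c "
from h import *
where();slab()"
```

```text
t 25.6 frame mm [-116.1  -90.7] z 17.5 F frame [ 0.1 -0.2] 0.4 rot [0.    0.132 0.991 0.001] q [ 0.22  0.68  0.44  1.94 -0.47  0.63  2.27]
slab yaw -0.028 xy [-0.7 -3.2] BL,BR x 98.1 90.5 resid 4.5 6
```

Request:
send_rows --deltas "-0.002 -0.006 0 0;-0.005 -0.006 0 0;-0.007 -0.006 -0.0005 0;-0.009 -0.006 -0.0015 0;-0.011 -0.006 -0.0025 0"

```text
t: 26.6
eef_pos: [0.4692, -0.3689, 0.019]
tool_rot: [-0.003, 0.135, 0.991, 0.001]
contact_force: [-9.3, 0.4, -4.6]
gripper_width: 0.001
grasp_force: 4.6
```

Request:
send_rows --deltas "-0.001 0 -0.001 0;-0.002 0 -0.0015 0;-0.004 0 -0.002 0;-0.005 0 -0.0025 0;-0.006 0 -0.003 0"

```text
t: 27.1
eef_pos: [0.4707, -0.3697, 0.0204]
tool_rot: [-0.007, 0.135, 0.991, 0.002]
contact_force: [-14.8, 0.9, -4.5]
gripper_width: 0.002
grasp_force: 7.1
```

```bash
python3 -c "
from h import *
where();slab()"
```

```text
t 27.1 frame mm [-108.2  -99.8] z 20.4 F frame [-14.5  -3. ] -4.5 rot [-0.007  0.135  0.991  0.002] q [ 0.23  0.69  0.45  1.9  -0.46  0.67  2.26]
slab yaw -0.019 xy [ 1.2 -2.7] BL,BR x 98.7 93.6 resid 3.7 7
```

Request:
send_rows --deltas "-0.001 0 -0.0005 0;-0.002 0 -0.001 0;-0.004 -0.001 -0.0013 0;-0.005 -0.001 -0.0016 0;-0.006 -0.001 -0.002 0"

```text
t: 28.1
eef_pos: [0.4738, -0.3727, 0.0218]
tool_rot: [-0.009, 0.136, 0.991, 0.002]
contact_force: [-19.5, 0.2, -8.6]
gripper_width: -0.003
grasp_force: 9.2
```

```bash
python3 -c "
from h import *
where();slab()"
```

```text
t 28.1 frame mm [-104.4 -101.8] z 21.8 F frame [-18.9  -5. ] -8.6 rot [-0.009  0.136  0.991  0.002] q [ 0.23  0.7   0.46  1.89 -0.46  0.68  2.26]
slab yaw 0.002 xy [ 1.4 -3.1] BL,BR x 96.1 96.6 resid 3.9 7
```

Request:
send_rows --deltas "-0.001 0 -0.0004 0;-0.002 0 -0.0008 0;-0.003 0 -0.001 0;-0.003 0 -0.0012 0;-0.003 0 -0.0012 0"

```text
t: 29.1
eef_pos: [0.4744, -0.3731, 0.0222]
tool_rot: [-0.01, 0.136, 0.991, 0.003]
contact_force: [-22.1, 0.0, -8.6]
gripper_width: 0.001
grasp_force: 10.6
```

```bash
python3 -c "
from h import *
where();p=bot.read_camera('top');save(p,'top1.png')
im=p['img'];c=im[140:300,280:450];cv2.imwrite('pics/crop1.png',cv2.resize(c,None,fx=4,fy=3.7,interpolation=cv2.INTER_CUBIC)[...,::-1])
for c in('top','scene'):
  p=bot.read_camera(c)
  for q in('buffer_left','buffer_right','keeper_pivot','keeper_knob','slab_back_left','slab_back_right'):
    print(c,q,[(np.round(1000*fr(r['xyz']),1),round(r['confidence'],2)) for r in bot.landmark_of(p,q)[:2]])"
```

```text
t 29.1 frame mm [-103.7 -102.1] z 22.2 F frame [-21.3  -5.8] -8.6 rot [-0.01   0.136  0.991  0.003] q [ 0.23  0.7   0.46  1.88 -0.46  0.69  2.25]
top buffer_left [(array([90.4, 99. ]), 0.8), (array([ 94.8, -97.9]), 0.38)]
top buffer_right []
top keeper_pivot [(array([-105.1,  187.5]), 0.59)]
top keeper_knob [(array([-184.1,  216.7]), 0.54)]
top slab_back_left [(array([ 96.4, 135.7]), 0.91), (array([-94.6, 131.2]), 0.16)]
top slab_back_right [(array([  98. , -141.3]), 0.74)]
scene buffer_left []
scene buffer_right []
scene keeper_pivot [(array([-106.2,  189.5]), 0.66)]
scene keeper_knob [(array([-176.4,  215.2]), 0.77)]
scene slab_back_left [(array([ 94.2, 129.8]), 0.8)]
scene slab_back_right [(array([ 100.4, -136.8]), 0.7)]
```

View pics/crop1.png

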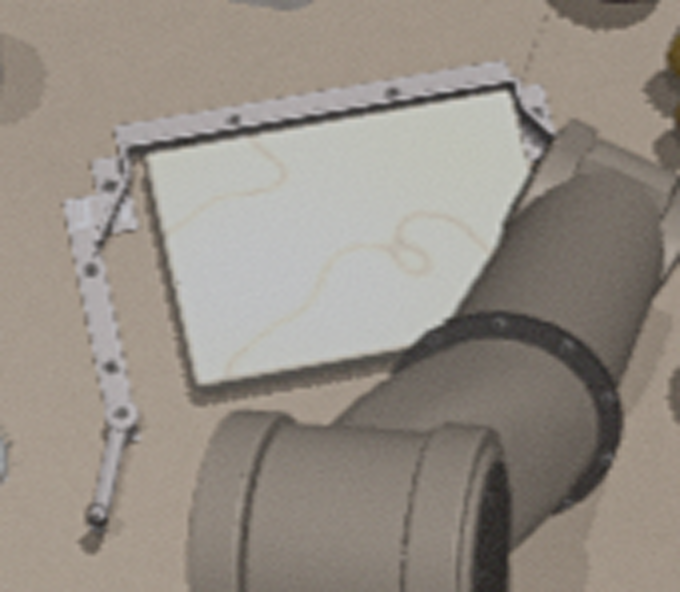

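Request:
send_rows --deltas "0.015 0 0 0;0.03 0.01 0.002 0;0.03 0.06 0.006 0;0.03 0.11 0.009 0;0.03 0.155 0.009 0"

```text
t: 30.35
eef_pos: [0.4999, -0.2151, 0.0173]
tool_rot: [0.0, 0.134, 0.991, 0.0]
contact_force: [0.9, 0.2, 0.1]
gripper_width: 0.0
grasp_force: 0.0
```

Request:
send_rows --deltas "0 0.035 0 0;0 0.05 0 0;-0.003 0.05 0 0;-0.006 0.05 0 0;-0.008 0.05 0 0"

```text
t: 30.85
eef_pos: [0.5201, -0.1739, 0.0178]
tool_rot: [0.0, 0.136, 0.991, -0.001]
contact_force: [0.4, -0.6, -0.6]
gripper_width: 0.001
grasp_force: 0.0
```

```bash
python3 -c "
from h import *
where();slab()"
```

```text
t 30.85 frame mm [-112.1  102.2] z 17.8 F frame [ 0.5 -0.4] -0.6 rot [ 0.     0.136  0.991 -0.001] q [-0.14  0.64  0.46  2.03 -0.5   0.58  1.96]
slab yaw 0.004 xy [ 1.3 -4.7] BL,BR x 95.7 96.8 resid 4.7 7
```

Request:
send_rows --deltas "-0.002 0 0 0;-0.004 0 0 0;-0.006 0 -0.0005 0;-0.008 0 -0.0015 0;-0.010 0.001 -0.0025 0"

```text
t: 31.85
eef_pos: [0.5271, -0.1727, 0.019]
tool_rot: [-0.003, 0.134, 0.991, 0.0]
contact_force: [-9.3, 0.4, -3.2]
gripper_width: 0.002
grasp_force: 4.2
```

Request:
send_rows --deltas "-0.001 0 -0.001 0;-0.002 0 -0.0015 0;-0.003 0.001 -0.002 0;-0.004 0.001 -0.0025 0;-0.005 0.001 -0.003 0"

```text
t: 32.35
eef_pos: [0.5277, -0.172, 0.0203]
tool_rot: [-0.007, 0.134, 0.991, 0.001]
contact_force: [-15.2, 1.6, -7.6]
gripper_width: -0.0
grasp_force: 6.8
```

```bash
python3 -c "
from h import *
where();slab()"
```

```text
t 32.35 frame mm [-105.3  106. ] z 20.3 F frame [-15.1  -2.5] -7.6 rot [-0.007  0.134  0.991  0.001] q [-0.15  0.65  0.47  2.01 -0.49  0.62  1.95]
slab yaw 0.004 xy [ 2.9 -5.3] BL,BR x 97.4 98.4 resid 3.6 6
```

Request:
send_rows --deltas "-0.001 0 -0.0003 0;-0.002 0.001 -0.0006 0;-0.003 0.001 -0.001 0;-0.0035 0.001 -0.001 0;-0.0035 0.001 -0.001 0"

```text
t: 33.35
eef_pos: [0.529, -0.1712, 0.0205]
tool_rot: [-0.009, 0.134, 0.991, 0.002]
contact_force: [-17.6, 2.4, -5.3]
gripper_width: -0.001
grasp_force: 8.4
```

```bash
python3 -c "
from h import *
where();slab()"
```

```text
t 33.35 frame mm [-104.2  107.1] z 20.5 F frame [-17.6  -2.3] -5.3 rot [-0.009  0.134  0.991  0.002] q [-0.15  0.65  0.47  2.   -0.49  0.62  1.94]
slab yaw 0.003 xy [ 1.8 -4. ] BL,BR x 96.4 97.1 resid 4.1 6
```

Request:
send_rows --deltas "0.02 0 0 0;0.05 0 0 0;0.055 0 -0.03 0;0.055 0.01 -0.075 0;0.055 0.05 -0.075 0"

```text
t: 34.35
eef_pos: [0.5015, -0.1152, 0.1039]
tool_rot: [0.005, 0.138, 0.99, -0.001]
contact_force: [1.6, -0.5, 0.6]
gripper_width: 0.003
grasp_force: 0.0
```

Request:
send_rows --deltas "0.006 0.045 0 0;0.01 0.09 0 0;0.01 0.09 0 0;0.01 0.09 0 0"

```text
t: 34.75
eef_pos: [0.5139, -0.0198, 0.0992]
tool_rot: [0.0, 0.132, 0.991, 0.0]
contact_force: [0.2, -0.6, -0.1]
gripper_width: 0.004
grasp_force: 0.0
```

```bash
python3 -c "
from h import *
where();slab()
p=bot.read_camera('top');print([np.round(1000*fr(r['xyz']),1) for r in bot.landmark_of(p,'keeper_knob')])"
```

```text
t 34.75 frame mm [-158.7  249.2] z 99.2 F frame [ 0.4 -0.5] -0.1 rot [0.    0.132 0.991 0.   ] q [-0.54  0.46  0.58  2.09 -0.39  0.7   1.6 ]
slab yaw -0.003 xy [ 2.1 -3.6] BL,BR x 97.5 96.6 resid 3.2 7
[array([-182.1,  216.7]), array([ -65.8, -315.4])]
```

Request:
send_rows --deltas "0 0 0.03 0;0 0 0.039 0;0.008 -0.009 0.039 0;0.014 -0.018 0.039 0;0.02 -0.029 0.039 0"

```text
t: 35.85
eef_pos: [0.4866, -0.0443, 0.0609]
tool_rot: [0.001, 0.134, 0.991, 0.0]
contact_force: [2.3, 0.9, -0.1]
gripper_width: 0.0
grasp_force: 1.1
```

Request:
send_rows --deltas "0.005 -0.015 0 0;0.008 -0.031 0 0;0.007 -0.045 0 0;0.002 -0.063 0 0;0.002 -0.063 0 0"

```text
t: 36.35
eef_pos: [0.4672, -0.1069, 0.0609]
tool_rot: [0.001, 0.136, 0.991, -0.0]
contact_force: [-0.3, 0.2, -0.9]
gripper_width: 0.004
grasp_force: 0.0
```

```bash
python3 -c "
from h import *
where()
for c in('top','scene'):
  p=bot.read_camera(c);print([np.round(1000*fr(r['xyz']),1) for r in bot.landmark_of(p,'keeper_knob')])
save(p,'k.png');cv2.imwrite('pics/k2.png',cv2.resize(p['img'][200:340,230:480],None,fx=3,fy=3)[...,::-1])"
```

```text
t 36.35 frame mm [-180.8  152.8] z 60.9 F frame [-0.4  0.1] -0.9 rot [ 0.001  0.136  0.991 -0.   ] q [-0.33  0.48  0.53  2.18 -0.44  0.58  1.82]
[]
[array([-165.9,  133.7])]
```

View pics/k2.png

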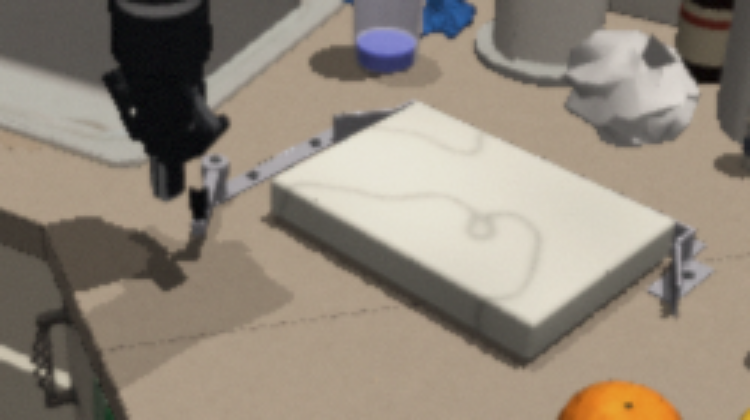

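The knob, black at crop (200,205), is swinging ahead of the closed fingers, so I'll continue along the arc.

Request:
send_rows --deltas "-0.008 -0.012 0 0;-0.017 -0.024 0 0;-0.027 -0.032 0 0;-0.037 -0.039 0 0;-0.045 -0.042 0 0"

```text
t: 37.05
eef_pos: [0.5007, -0.1555, 0.0597]
tool_rot: [-0.0, 0.133, 0.991, 0.001]
contact_force: [0.7, 6.3, -1.0]
gripper_width: -0.0
grasp_force: 2.3
```

Request:
send_rows --deltas "-0.005 -0.003 0 0;-0.009 -0.004 0 0;-0.012 -0.005 0 0;-0.014 -0.005 0 0;-0.014 -0.005 0 0"

```text
t: 37.55
eef_pos: [0.5108, -0.1651, 0.0597]
tool_rot: [-0.001, 0.134, 0.991, 0.0]
contact_force: [-3.9, 0.9, 1.6]
gripper_width: 0.002
grasp_force: 2.2
```

```bash
python3 -c "
from h import *
where()
for c in('top','scene'):
  p=bot.read_camera(c);print([np.round(1000*fr(r['xyz']),1) for r in bot.landmark_of(p,'keeper_knob')])"
```

```text
t 37.55 frame mm [-123.4  108.2] z 59.7 F frame [-4.  -0.1] 1.6 rot [-0.001  0.134  0.991  0.   ] q [-0.2   0.55  0.51  2.05 -0.44  0.65  1.91]
[array([-230.2,  422.1])]
[array([-101.4,  104.4])]
```

Request:
send_rows --deltas "-0.001 0 0 0;-0.002 0 0 0;-0.003 0 0 0;-0.003 0 0 0"

```text
t: 38.15
eef_pos: [0.5112, -0.1653, 0.0595]
tool_rot: [-0.003, 0.134, 0.991, 0.001]
contact_force: [-11.8, 2.4, 9.3]
gripper_width: -0.001
grasp_force: 6.2
```

```bash
python3 -c "
from h import *
where()"
```

```text
t 38.15 frame mm [-122.9  108.2] z 59.5 F frame [-12.   -0.8] 9.3 rot [-0.003  0.134  0.991  0.001] q [-0.2   0.56  0.51  2.04 -0.44  0.66  1.91]
```

It's hard against its stop, so I'll release, back off and check.

Request:
send_rows --deltas "0.01 0 0 0;0.03 0 0 0;0.05 0 0 0;0.055 0 -0.05 0;0.055 0 -0.1 0"

```text
t: 38.65
eef_pos: [0.4607, -0.1511, 0.1602]
tool_rot: [-0.001, 0.134, 0.991, -0.0]
contact_force: [1.2, 0.4, 0.3]
gripper_width: -0.002
grasp_force: 0.0
```

Request:
send_rows --deltas "0 0.05 -0.03 0;0 0.1 -0.05 0;0 0.15 -0.05 0;0 0.15 -0.05 0;0 0.15 -0.05 0"

```text
t: 39.15
eef_pos: [0.5031, -0.004, 0.2102]
tool_rot: [0.001, 0.131, 0.991, 0.001]
contact_force: [-0.3, -0.8, 0.3]
gripper_width: -0.003
grasp_force: 0.0
```

```bash
python3 -c "
from h import *
where();slab();slab()
for c in('scene','top'):
  p=bot.read_camera(c);print([np.round(1000*fr(r['xyz']),1) for r in bot.landmark_of(p,'keeper_knob')])
cv2.imwrite('pics/e.png',cv2.resize(p['img'][140:300,280:450],None,fx=4,fy=3.7,interpolation=cv2.INTER_CUBIC)[...,::-1])"
```

```text
t 39.15 frame mm [-173.2  261.6] z 210.2 F frame [-0.1 -0.9] 0.3 rot [0.001 0.131 0.991 0.001] q [-0.66  0.26  0.65  2.03 -0.2   0.92  1.4 ]
slab yaw -0.002 xy [ 2.9 -5.7] BL,BR x 98.2 97.6 resid 6.0 6
slab yaw -0.000 xy [ 2.9 -3.7] BL,BR x 98.0 97.9 resid 4.4 8
[array([-103.1,  101.6])]
[array([-108.6,  104.9])]
```

View pics/e.png

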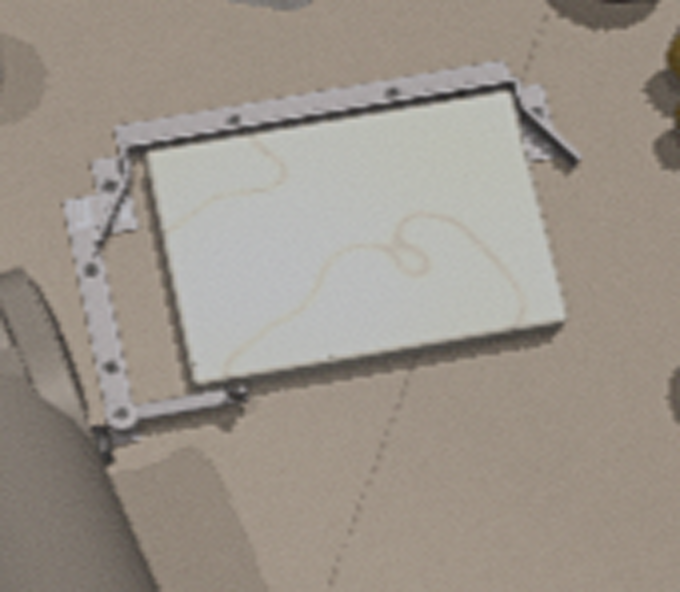

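The slab lies square against the back rail, and the keeper (crop 120,412 to 237,395) is shut across its front. The arm is clear of everything.

```bash
python3 -c "
from h import *
print(bot.hand_in())"
```

```text
the job is handed in; nothing more can be done
None
```

I walked the slab home, square against both buffers, swung the keeper shut against its stop, and handed the job in with the arm clear; `hand_in()` returned no verdict, so I don't know how it was judged.

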